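Lay stripped-down parts out in reverse order for refitting

TASK

The four small parts on the one stand lie in a row in the order in which they came off the wheel. For refitting, move them to the cork pads of the empty stand in reverse order, counting from the loop handle of each stand: the first part goes on the fourth pad, the second on the third, the third on the second and the fourth on the first. Lay each one the same way up as it lay, well centred on its pad, the axle again straight across the tray, and let none drop off the stands.

Things in the scene. Friction and masses are not known exactly. Their poses are not given: they have to be found in the camera images.
- stand_full: grey fixed stand carrying the parts at the start, one on each cork pad: post with a flat rimless tray, 90 mm (x) by 262 mm (y), top 178 mm above the table. Dark loop handle, flat, beyond its +y end. Origin on the table under the tray's middle, z up. Pads (pad_1 to pad_4, order varies) at x = 0, y = +93, +31, -31, -93 mm: first to fourth from the handle.
- stand_empty: the like stand, empty at the start: same sizes and axes, loop handle beyond the +y end. Four fixed cork pads, 52 mm across, 2 mm thick, tops 180 mm above the table, at x = 0, y = +93, +31, -31, -93 mm in its frame: first, second, third, fourth counted from the handle.
- loose_axle_center (a point): loose axle: steel threaded axle with a nut on it, lying on its side across the tray, 17 mm wide (its x), 95 mm long (its y), 17 mm high; loose. Point at its centre, half-way up; z up as it lies at the start.
- spacer_ring_center (a point): spacer ring: thin-walled black ring lying flat, 37 mm outside, 30 mm inside, 8 mm high; loose. Point at its centre, half-way up; z up as it lies at the start.
- track_nut_center (a point): flanged track nut: steel nut lying flat on its 21 mm flange (hexagon 17 mm), 7 mm high; loose. Point at its centre, half-way up; z up as it lies at the start.
- valve_adaptor_center (a point): valve adaptor: small black cylinder-like piece lying on its side, 14 mm wide (its x), 34 mm long (its y), 14 mm high; loose. Point at its centre, half-way up; z up as it lies at the start.
- pad_1: the fixed cork pad on which the loose axle lies at the start: disc 52 mm across, 2 mm thick, on the tray of stand_full; origin at the centre of its underside. Tells that part's place in the row.
- pad_2: the fixed cork pad on which the spacer ring lies at the start: disc 52 mm across, 2 mm thick, on the tray of stand_full; origin at the centre of its underside. Tells that part's place in the row.
- pad_3: the fixed cork pad on which the track nut lies at the start: disc 52 mm across, 2 mm thick, on the tray of stand_full; origin at the centre of its underside. Tells that part's place in the row.
- pad_4: the fixed cork pad on which the valve adaptor lies at the start: disc 52 mm across, 2 mm thick, on the tray of stand_full; origin at the centre of its underside. Tells that part's place in the row.

How it is judged:
At the end, for the whole second after the job is handed in: Each part lies still and released on pad 5 minus n of stand_empty, n being the pad it started on, both counted from the handle ends; centre within 13 mm of the pad's along and across the row and 5 mm of its lying height; tilt under 0.15 rad; axle within 0.35 rad of straight across (((y of pad_1 in the frame of stand_full between 0.073 and 0.113 m and y of loose_axle_center in the frame of stand_empty between -0.106 and -0.08 m) or (y of pad_1 in the frame of stand_full between 0.011 and 0.051 m and y of loose_axle_center in the frame of stand_empty between -0.044 and -0.018 m) or (y of pad_1 in the frame of stand_full between -0.051 and -0.011 m and y of loose_axle_center in the frame of stand_empty between 0.018 and 0.044 m) or (y of pad_1 in the frame of stand_full between -0.113 and -0.073 m and y of loose_axle_center in the frame of stand_empty between 0.08 and 0.106 m)) and x of loose_axle_center in the frame of stand_empty between -0.013 and 0.013 m and z of loose_axle_center in the frame of stand_empty between 0.1835 and 0.1935 m and angle between each of loose_axle_center, spacer_ring_center, track_nut_center, valve_adaptor_center's own z axis and vertical below 0.15 rad and linear speed of each of loose_axle, spacer_ring, track_nut, valve_adaptor below 0.02 m/s and angle between the y axis of loose_axle_center and the x axis of stand_empty, either way round below 0.35 rad and ((y of pad_2 in the frame of stand_full between 0.073 and 0.113 m and y of spacer_ring_center in the frame of stand_empty between -0.106 and -0.08 m) or (y of pad_2 in the frame of stand_full between 0.011 and 0.051 m and y of spacer_ring_center in the frame of stand_empty between -0.044 and -0.018 m) or (y of pad_2 in the frame of stand_full between -0.051 and -0.011 m and y of spacer_ring_center in the frame of stand_empty between 0.018 and 0.044 m) or (y of pad_2 in the frame of stand_full between -0.113 and -0.073 m and y of spacer_ring_center in the frame of stand_empty between 0.08 and 0.106 m)) and x of spacer_ring_center in the frame of stand_empty between -0.013 and 0.013 m and z of spacer_ring_center in the frame of stand_empty between 0.179 and 0.189 m and ((y of pad_3 in the frame of stand_full between 0.073 and 0.113 m and y of track_nut_center in the frame of stand_empty between -0.106 and -0.08 m) or (y of pad_3 in the frame of stand_full between 0.011 and 0.051 m and y of track_nut_center in the frame of stand_empty between -0.044 and -0.018 m) or (y of pad_3 in the frame of stand_full between -0.051 and -0.011 m and y of track_nut_center in the frame of stand_empty between 0.018 and 0.044 m) or (y of pad_3 in the frame of stand_full between -0.113 and -0.073 m and y of track_nut_center in the frame of stand_empty between 0.08 and 0.106 m)) and x of track_nut_center in the frame of stand_empty between -0.013 and 0.013 m and z of track_nut_center in the frame of stand_empty between 0.1785 and 0.1885 m and ((y of pad_4 in the frame of stand_full between 0.073 and 0.113 m and y of valve_adaptor_center in the frame of stand_empty between -0.106 and -0.08 m) or (y of pad_4 in the frame of stand_full between 0.011 and 0.051 m and y of valve_adaptor_center in the frame of stand_empty between -0.044 and -0.018 m) or (y of pad_4 in the frame of stand_full between -0.051 and -0.011 m and y of valve_adaptor_center in the frame of stand_empty between 0.018 and 0.044 m) or (y of pad_4 in the frame of stand_full between -0.113 and -0.073 m and y of valve_adaptor_center in the frame of stand_empty between 0.08 and 0.106 m)) and x of valve_adaptor_center in the frame of stand_empty between -0.013 and 0.013 m and z of valve_adaptor_center in the frame of stand_empty between 0.182 and 0.192 m); the robot touches nothing.
It fails at once if a part falls off the stands (height (world z) of any of loose_axle_center, spacer_ring_center, track_nut_center, valve_adaptor_center below 0.15 m).
It also fails if it takes over 88 s, if anything falls off the work surface, if the arm or the gripper's body presses on something with over 40 N, if the wrist force passes 120 N, or if a joint passes its speed limit or range.

ROBOT

A 6-joint arm with a two-finger parallel gripper is mounted at the origin on the work surface; the furniture and walls round the work are solid. World frame = base frame: x ahead of the robot, y to its left, z up, the work surface at z = 0. Lengths are in m, angles in rad, forces in N, time in s.
With the tool pointing down it reaches from about 0.275 to 0.725 m from the base axis. Payload 5.6 kg.
Tool frame: the origin (TCP) lies midway between the tips of the shut fingers; the grasp point (between the pads) lies 19 mm behind it; x points along the fingers, y is the direction in which the jaws open and shut, and the axes are right-handed (so a half turn about x gives the same grasp; the last joint's range is limited). The gripper opens to 85 mm and grips with 20 to 120 N. Pads are 22 mm wide; open, the fingers measure 114 mm over their backs; the gripper's body (76 mm by 85 mm) begins 54 mm behind the grasp point. The pads swing forward as they close: fully open they stand 13 mm farther back than shut.
Start: joints at [-1.004, 0.255, 0.108, 0, -1.424, -0.285], TCP at [0.153, -0.528, 0.231] pointing down, gripper open.
Joint ranges: [-2.95, 2.95], [-1.21, 1.97], [-1.09, 1.5], [-2.87, 1.71], [-2.94, -0.07], [-3.05, 3.05]. Speed limits (rad/s): [2.57, 2.57, 3.14, 3.14, 3.14, 3.14].

INTERFACE

Orientations are given as [roll, pitch, yaw] about the fixed x, y, z axes, in that order (R = Rz(yaw) Ry(pitch) Rx(roll)).
In Python, from rig import state, capture, camera_model, hand_in gives the robot as it stands.
- The arm moves only by the tool arm_command, never from a script. Its argument "plan" is a list of rows, each a list of 3 entries, a list of its own where there are three numbers: the shift along the tool's x, y, z in m, then the turn about the tool's x in rad, then the finger opening in m, from 0 to 0.0854. In form: [[[dx, dy, dz], spin, claw], ...]. A call has 1 to 8 rows; each row shifts and turns the pose as measured when the row begins, along the tool's axes as they then stand; what a row does not reach is not made up. A row lasts 1/8 s, in which the tool goes at most 62.5 mm and 10.7 degrees, less where a joint would pass 70% of its speed; a pose out of reach is approached as far as the arm can. A call with a gripper value outside its range is refused whole. The fingers move at their own pace and stop on an object; the grip force is fixed at half the most. Time passes only in rows, so rows that do not move let the fingers close. It gives the time, the measured TCP pose, the force and the opening at its end, in the units of the state.
- state(): the state, without advancing time (a new reading comes with each control period).
- capture(name): name is "scene" or "side" or "wrist"; returns the picture (400x640x3 uint8, red, green, blue); there is no depth.
- camera_model(name): a dict with "intrinsics" (3x3 intrinsics, pixels), "k1" (the pictures are not rectified: a ray, as slopes to the right and down, at radius r is drawn at 1 + k1 r^2 times it, then the intrinsics apply), "cam_to_world" (4x4, takes a point from camera to world coordinates). Camera axes: x right, y down, z forward; pixel columns grow to the right and rows downward; lengths in m; the calibration is good to about 2 mm. A picture is of the moment at which its call begins: read the wrist's pose just before it. camera_model takes no time and is no camera call; for the wrist camera it gives the pose at the moment of the call.
- hand_in(): hands the job in, once; it reports no verdict.
The state is a dict: "time": time; "joint_pos": joint angles; "dq": joint speeds; "tau": joint torques, N m; "position": TCP position; "orientation": TCP orientation; "wrist_force": force on the tool from outside, world axes, zero at the start; "torque": the same for the moment, N m; "opening": opening from 0.0 (shut) to 1.0 (fully open).
Only numpy, scipy, OpenCV 4.12 (cv2) and the standard library are available. Lean on these libraries where they do the work, as an engineer would, in place of code of your own. Each camera call takes 0.05 s, during which the arm holds its last target.

## Working session

There is one attempt and no reset: what is moved stays moved. The work goes in short steps, Python scripts to look and compute and a tool call to move; the robot and the scene stay as the last step left them, time stands still between calls to the robot, and variables do not carry over. Pictures are saved under pics/ and viewed, and the job is handed in when it is done.

Besides the shell and the picture viewer there is one more tool, called after "Call:" as name(argument=value, ...) on one line, values as JSON. arm_command: Moves the arm, as the interface text tells. Its arguments: {"type":"object","properties":{"plan":{"type":"array","items":{"type":"array"}}},"required":["plan"]}

```bash
ls; mkdir -p pics
python3 - <<'E'
from rig import *
import cv2
s=state();print({k:(v if not hasattr(v,'tolist') else v.tolist()) for k,v in s.items()})
for n in ["scene","side","wrist"]:
    m=camera_model(n);print(n,m)
    cv2.imwrite(f"pics/{n}0.png",cv2.cvtColor(capture(n),cv2.COLOR_RGB2BGR))
E
```

```text
pics
{'time': 0.0, 'joint_pos': [-1.0043753934167627, 0.25574030918582363, 0.10699043017344136, -0.00048691539296712746, -1.4238971711700705, -0.28460912251361], 'dq': [0.0007487712206640569, -0.0003272935257109765, -0.00043752089213493824, 0.0012053519783412335, -0.00022538930697379593, 0.00036283341614410096], 'tau': [0.0017926431974046864, -38.662047386169434, 23.793291449546814, 5.365189164876938, -0.006290340679697692, -3.3998073689645025e-06], 'position': [0.15287656802070163, -0.5278024985044134, 0.2303918827182283], 'orientation': [1.6008622039288036, 1.568883966897594, 1.8826022985870747], 'wrist_force': [0.8035084400687506, -0.923905243562969, 0.20543552928766198], 'torque': [0.0054518987986413615, -0.05048338129443356, 0.004672388319550322], 'opening': 1.001555326437802}
scene {'intrinsics': array([[486.59135083,   0.        , 316.50763923],
       [  0.        , 486.59135083, 198.9658641 ],
       [  0.        ,   0.        ,   1.        ]]), 'k1': -0.07649898696825107, 'cam_to_world': array([[-0.53231007, -0.62464331,  0.57137267,  0.05679157],
       [-0.8465132 ,  0.39
[... 390 characters left out ...]
8262747, -0.29307538,  0.36752628,  0.22953786],
       [-0.46998224,  0.56555771, -0.67768811,  0.77911809],
       [-0.00924362, -0.77087697, -0.63691699,  0.68172041],
       [ 0.        ,  0.        ,  0.        ,  1.        ]])}
wrist {'intrinsics': array([[327.21171968,   0.        , 313.520259  ],
       [  0.        , 327.21171968, 203.8674151 ],
       [  0.        ,   0.        ,   1.        ]]), 'k1': -0.011629435384427811, 'cam_to_world': array([[-0.27843126,  0.92261347,  0.26694646,  0.08447506],
       [ 0.9604533 ,  0.26678211,  0.07972932, -0.54749728],
       [ 0.0023428 ,  0.27858875, -0.96040763,  0.37401967],
       [ 0.        ,  0.        ,  0.        ,  1.        ]])}
```

View pics/scene0.png

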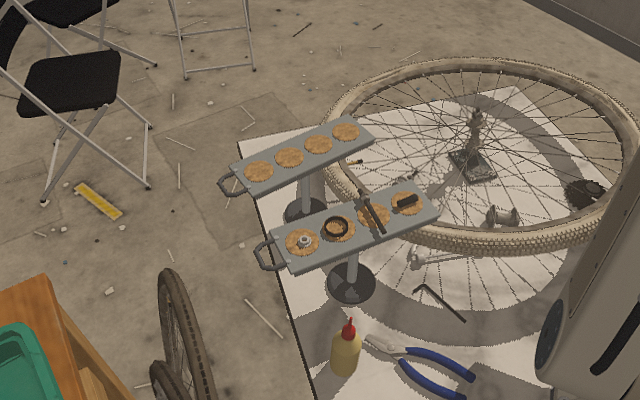

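View pics/side0.png

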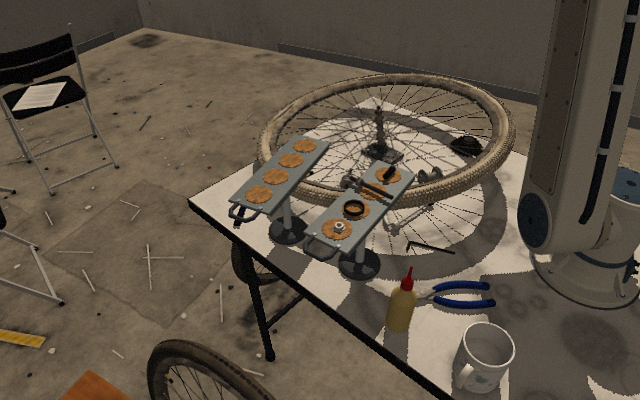

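View pics/wrist0.png

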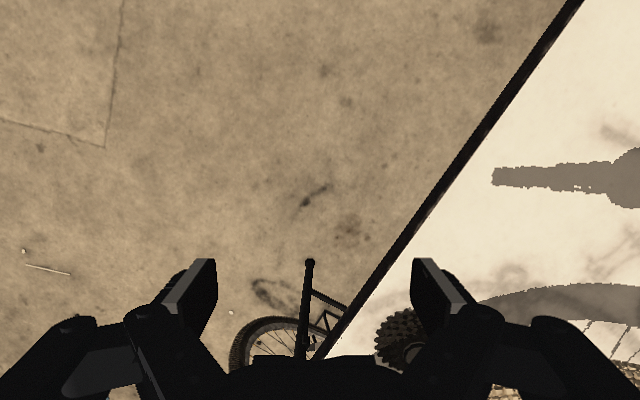

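```bash
cat > h.py <<'E'
import numpy as np, cv2
from rig import *
def ray(m,px):
    K=m["intrinsics"];u=np.atleast_2d(np.array(px,float))
    d=np.stack([(u[:,0]-K[0,2])/K[0,0],(u[:,1]-K[1,2])/K[1,1]],1)
    s=d.copy()
    for _ in range(20): s=d/(1+m["k1"]*(s**2).sum(1,keepdims=True))
    T=m["cam_to_world"]; D=np.c_[s,np.ones(len(s))]@T[:3,:3].T
    return T[:3,3],D
def onplane(m,px,z):
    c,D=ray(m,px); return c+D*((z-c[2])/D[:,2])[:,None]
def tri(m1,p1,m2,p2):
    out=[]
    c1,D1=ray(m1,p1);c2,D2=ray(m2,p2)
    for a,b in zip(D1,D2):
        A=np.c_[a,-b];t=np.linalg.lstsq(A,c2-c1,rcond=None)[0]
        P=c1+a*t[0];Q=c2+b*t[1];out.append(np.r_[(P+Q)/2,np.linalg.norm(P-Q)])
    return np.array(out)
def proj(m,P):
    T=m["cam_to_world"];q=(np.atleast_2d(P)-T[:3,3])@T[:3,:3];s=q[:,:2]/q[:,2:]
    s=s*(1+m["k1"]*(s**2).sum(1,keepdims=True));K=m["intrinsics"]
    return s*[K[0,0],K[1,1]]+[K[0,2],K[1,2]]
def corkmask(im):
    h=cv2.cvtColor(im,cv2.COLOR_RGB2HSV)
    return cv2.inRange(h,(8,90,90),(20,255,255))
def grab(name,fn):
    m=camera_model(name);im=capture(name);cv2.imwrite(f"pics/{fn}.png",cv2.cvtColor(im,cv2.COLOR_RGB2BGR));np.save(f"pics/{fn}.npy",m,allow_pickle=True);return m,im
E
python3 - <<'E'
from h import *
for n,(x,y,w,h) in dict(scene=(210,100,240,190),side=(220,125,210,165)).items():
    im=cv2.imread(f"pics/{n}0.png");c=cv2.resize(im[y:y+h,x:x+w],None,fx=3.3,fy=3.1,interpolation=2);cv2.imwrite(f"pics/{n}0c.png",c)
    im=im[:,:,::-1].copy();k=corkmask(im);k[:y]=0;k[y+h:]=0
    cs,_=cv2.findContours(k,0,1)
    for c in cs:
        if cv2.contourArea(c)>60:
            e=cv2.fitEllipse(cv2.convexHull(c)); print(n,np.round(e[0],1),np.round(e[1],1),cv2.contourArea(c), np.round(onplane(camera_model(n),[e[0]],.18),4))
E
```

```text
scene [ 47.4 268.4] [8.3 9.6] 427.0 [[0.6069 0.6571 0.18  ]]
scene [301.7 241.8] [27.  33.8] 685.5 [[0.4477 0.3118 0.18  ]]
scene [335.6 226.6] [12.9 18.9] 167.0 [[0.4447 0.2524 0.18  ]]
scene [339.3 228.5] [25.4 31.1] 179.0 [[0.4385 0.2497 0.18  ]]
scene [366.8 217.4] [14.9 26.6] 231.5 [[0.4339 0.2006 0.18  ]]
scene [380.3 212.7] [14.  26.9] 214.0 [[0.4302 0.1767 0.18  ]]
scene [406.5 202.5] [23.1 31.5] 339.5 [[0.4246 0.1278 0.18  ]]
scene [ 98.3 201.1] [15.1 66.8] 550.0 [[0.7001 0.5535 0.18  ]]
scene [258.3 170.9] [20.7 29.7] 458.5 [[0.6189 0.2962 0.18  ]]
scene [288.9 157. ] [19.9 28.6] 419.5 [[0.6206 0.2343 0.18  ]]
scene [317.9 143.8] [18.8 28.1] 388.5 [[0.6226 0.1723 0.18  ]]
scene [345.5 131.5] [17.6 27.3] 358.0 [[0.624  0.1106 0.18  ]]
side [336.5 228.4] [21.2 29.8] 466.0 [[0.4489 0.3105 0.18  ]]
side [358.9 208.4] [16.8 21.4] 65.0 [[0.4357 0.2457 0.18  ]]
side [258.3 193.6] [17.1 27.4] 346.5 [[0.6204 0.2943 0.18  ]]
side [394.2 176.6] [ 9.9 15.4] 69.5 [[0.4121 0.1269 0.18  ]]
side [275.2 175.9] [16.1 25.5] 294.5 [[0.6219 0.2327 0.18  ]]
side [382.8 173.2] [12.2 16.3] 86.5 [[0.4362 0.1268 0.18  ]]
side [290.6 159.8] [14.3 24.4] 251.0 [[0.6235 0.1709 0.18  ]]
side [304.3 145.1] [12.8 23.3] 212.5 [[0.6257 0.109  0.18  ]]
```

View pics/scene0c.png

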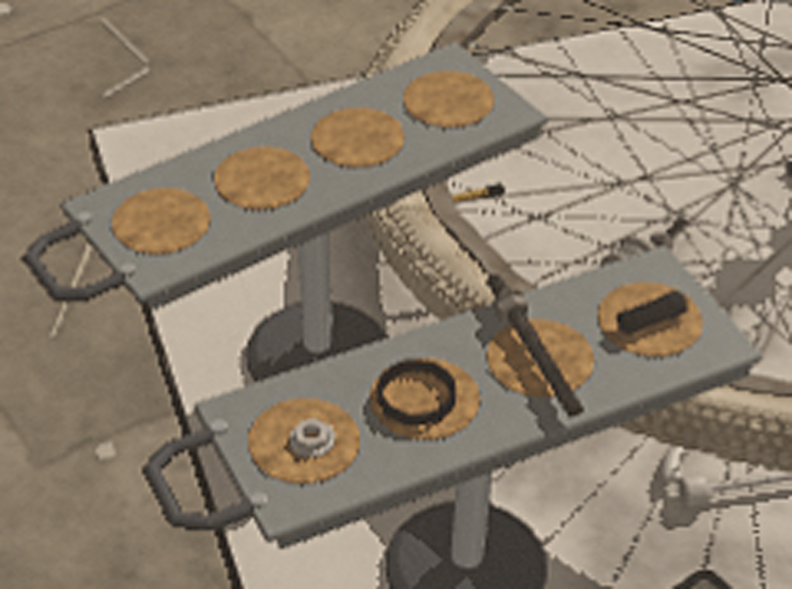

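View pics/side0c.png

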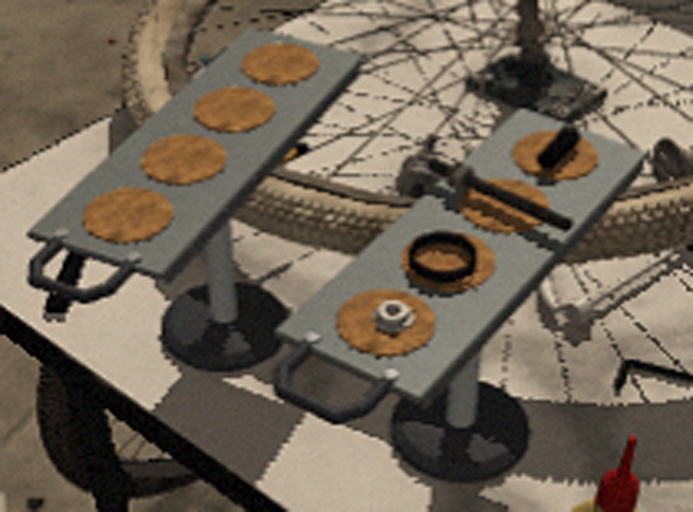

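Run:
```python
from h import *
a=camera_model("scene");b=camera_model("side")
np.set_printoptions(suppress=True,precision=4)
print("hub top, nut top, valve, corner(empty far), corner full far, emp corner handle-left")
S=[(478,108),(303.5,240),(408,203),(210+545/3.3,100+120/3.1),(210+755/3.3,100+352/3.1),(210+65/3.3,100+203/3.1)]
D=[(378,107),(220+393/3.3,125+316/3.1),(220+558/3.3,125+147/3.1),(220+360/3.3,125+58/3.1),(220+643/3.3,125+155/3.1),(220+30/3.3,125+235/3.1)]
print(tri(a,S,b,D))
from scipy.spatial.transform import Rotation as R
s=state();print(R.from_euler('xyz',s['orientation']).as_matrix())
```

```text
hub top, nut top, valve, corner(empty far), corner full far, emp corner handle-left
[[ 0.5699 -0.19    0.1466  0.0014]
 [ 0.4445  0.3102  0.1859  0.0013]
 [ 0.4214  0.1288  0.1859  0.0047]
 [ 0.584   0.0712  0.1738  0.0007]
 [ 0.3792  0.0978  0.1769  0.0018]
 [ 0.6631  0.3305  0.1738  0.0016]]
[[-0.0005 -0.2781  0.9606]
 [ 0.0014  0.9606  0.2781]
 [-1.      0.0015 -0.0001]]
```

Call:
arm_command(plan=[[[-0.035, 0, 0], 0.14, 0.0854], [[-0.035, 0, 0], 0.14, 0.0854], [[-0.03, 0, 0], 0.13, 0.0854]])

```text
time: 0.52
position: [0.1524, -0.5264, 0.3292]
orientation: [2.113, 1.56, 1.973]
wrist_force: [0.4, 0.1, 0.0]
opening: 0.997
```

```bash
cat >> h.py <<'E'
from scipy.spatial.transform import Rotation as Rot
np.set_printoptions(suppress=True,precision=4)
def go(target=None,yang=None):
    s=state();p=np.array(s['position']);R=Rot.from_euler('xyz',s['orientation']).as_matrix()
    a=np.arctan2(R[1,1],R[0,1]);print("t",s['time'],"p",p,"yang",round(a,4),"open",round(s['opening']*.0854,4),"tilt",np.round(R[:2,0],4),"F",np.array(s['wrist_force']),"j6",round(s['joint_pos'][5],2))
    if target is not None: print("shift tool",R.T@(np.array(target)-p))
    if yang is not None: print("spin",round(a-yang,4))
E
python3 -c "
from h import *
go((.40,.215,.33),1.44)"
```

```text
t 0.525 p [ 0.1524 -0.5264  0.3292] yang 1.4303 open 0.0851 tilt [-0.0042  0.0099] F [0.3535 0.0927 0.0257] j6 -0.71
shift tool [0.0055 0.7687 0.1413]
spin -0.0097
```

Call:
arm_command(plan=[[[0, 0.059, 0.011], 0, 0.0854], [[0, 0.059, 0.011], 0, 0.0854], [[0, 0.059, 0.011], 0, 0.0854], [[0, 0.059, 0.011], 0, 0.0854], [[0, 0.059, 0.011], 0, 0.0854], [[0, 0.059, 0.011], 0, 0.0854], [[0, 0.059, 0.011], 0, 0.0854], [[0, 0.059, 0.011], 0, 0.0854]])

```text
time: 1.52
position: [0.3094, -0.0628, 0.3318]
orientation: [1.922, 1.559, 1.771]
wrist_force: [1.9, -0.6, 0.7]
opening: 1.001
```

```bash
python3 -c "
from h import *
go((.40,.215,.33),1.44)"
```

```text
t 1.525 p [ 0.3094 -0.0628  0.3318] yang 1.4197 open 0.0855 tilt [-0.0024  0.0119] F [ 1.9036 -0.6369  0.6873] j6 -2.02
shift tool [0.0049 0.2882 0.0478]
spin -0.0203
```

Call:
arm_command(plan=[[[0, 0.058, 0.0095], -0.01, 0.0854], [[0, 0.058, 0.0095], -0.01, 0.0854], [[0, 0.058, 0.0095], 0, 0.0854], [[0, 0.058, 0.0095], 0, 0.0854], [[0, 0.058, 0.0095], 0, 0.0854], [[0, 0, 0], 0, 0.0854]])

```text
time: 2.28
position: [0.3948, 0.2316, 0.3337]
orientation: [1.981, 1.559, 1.858]
wrist_force: [0.5, -0.7, -0.4]
opening: 1.003
```

```bash
python3 -c "
from h import *
go((.40,.215,.33),1.44)
grab('wrist','w1')
"
```

```text
t 2.275 p [0.3948 0.2316 0.3337] yang 1.4481 open 0.0857 tilt [-0.0032  0.0109] F [ 0.4945 -0.7364 -0.4111] j6 -2.56
shift tool [ 0.0035 -0.0159  0.0072]
spin 0.0081
```

View pics/w1.png

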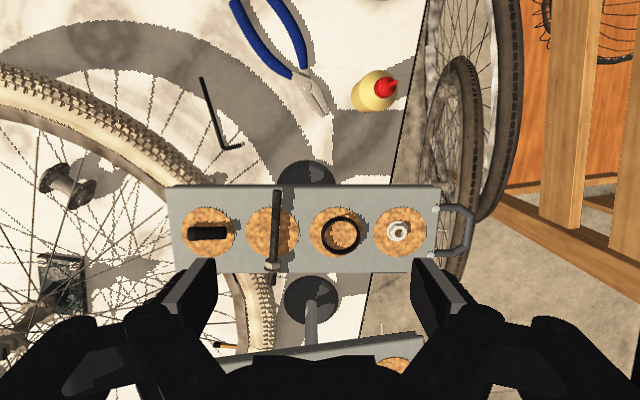

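Run:
```python
from h import *
im=cv2.imread('pics/w1.png');cv2.imwrite('pics/w1c.png',cv2.resize(im[175:295,160:460],None,fx=2.66,fy=2.66,interpolation=2))
```

```text
(no output)
```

View pics/w1c.png

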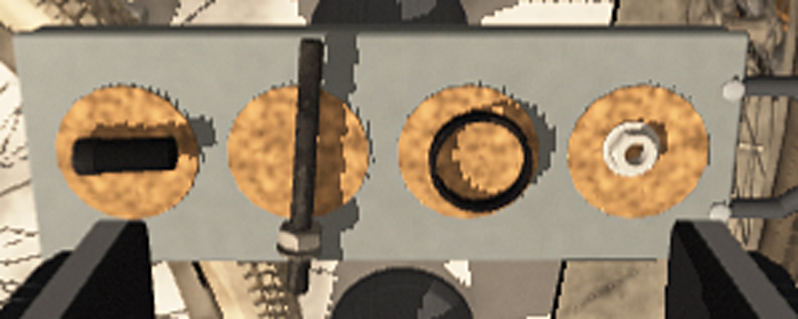

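Call:
arm_command(plan=[[[0.02, -0.05, -0.01], 0, 0.05], [[0.02, -0.05, 0], 0, 0.05], [[0, 0, 0], 0, 0.05]])

```text
time: 2.7
position: [0.3707, 0.128, 0.2923]
orientation: [1.805, 1.56, 1.681]
wrist_force: [0.0, -0.5, -0.1]
opening: 0.583
```

Run:
```python
from h import *
go()
grab('wrist','w2')
im=cv2.imread('pics/w2.png');cv2.imwrite('pics/w2c.png',cv2.resize(im[160:310,:],None,fx=1.25,fy=1.25,interpolation=2))
```

```text
t 2.7 p [0.3707 0.128  0.2923] yang 1.4469 open 0.0498 tilt [-0.0012  0.0111] F [ 0.0212 -0.4637 -0.0896] j6 -2.42
```

View pics/w2.png

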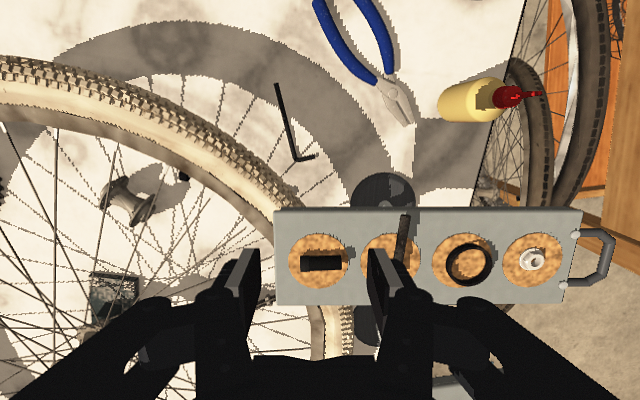

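Run:
```python
from h import *
M={k:np.load(f'pics/{k}.npy',allow_pickle=True).item() for k in('w1','w2')}
res={}
boxes={'w1':dict(valve=(180,215,235,250),axle=(262,188,290,288),ring=(315,205,365,255),nut=(380,215,420,250)),
'w2':dict(valve=(290,240,352,285),axle=(388,211,412,262),ring=(438,235,500,292),nut=(512,240,552,280))}
for k in M:
    im=cv2.imread(f'pics/{k}.png');h=cv2.cvtColor(im,cv2.COLOR_BGR2HSV);v=h[:,:,2]
    for n,(x0,y0,x1,y1) in boxes[k].items():
        if n=='nut': m=((h[:,:,1]<45)&(v>110))
        else: m=v<(85 if n=='axle' else 55)
        mm=np.zeros(v.shape,np.uint8);mm[y0:y1,x0:x1]=m[y0:y1,x0:x1]
        c=max(cv2.findContours(mm,0,1)[0],key=cv2.contourArea)
        r=cv2.minAreaRect(c);e=cv2.fitEllipse(cv2.convexHull(c))
        res[k,n]=np.array(r[0] if n in('valve','axle') else e[0]);print(k,n,cv2.contourArea(c),np.round(r[0],1),np.round(r[1],1),round(r[2],1),'ell',np.round(e[0],1),np.round(e[1],1))
        if n=='axle':
            pts=c[:,0,:].astype(float);print('line',cv2.fitLine(c,2,0,.01,.01).ravel())
    km=corkmask(im[:,:,::-1].copy());
    cs=[c for c in cv2.findContours(km,0,1)[0] if cv2.contourArea(c)>60]
    print('cork',[ (np.round(cv2.fitEllipse(cv2.convexHull(c))[0],1),cv2.contourArea(c)) for c in cs])
for n in('valve','ring','nut'):
    print(n,tri(M['w1'],[res['w1',n]],M['w2'],[res['w2',n]]))
    z=dict(valve=.187,ring=.188,nut=.187)[n]
    print('  plane',onplane(M['w1'],[res['w1',n]],z),onplane(M['w2'],[res['w2',n]],z))
```

```text
w1 valve 430.5 [207. 233.] [13.  38.2] 88.3 ell [206.7 232.8] [23.5 40. ]
w1 axle 877.0 [279.6 229.5] [24.4 84.3] 5.2 ell [278.8 231.1] [42.8 89.2]
line [  0.0681  -0.9977 278.     234.597 ]
w1 ring 1092.5 [340.5 235. ] [37. 38.] 0.0 ell [340.2 235.1] [37.8 38.8]
w1 nut 170.5 [395.7 231.2] [18.9 17.5] 56.3 ell [396.1 230.9] [18.8 19.3]
cork [(array([391.8, 365.9]), 295.5), (array([455.7, 265. ]), 162.5), (array([340.2, 234.6]), 655.5), (array([458.5, 230. ]), 188.0), (array([286.3, 232. ]), 636.0), (array([399.3, 231.5]), 2000.5), (array([335.4, 231.6]), 738.5), (array([260.5, 231.2]), 933.5), (array([207.4, 231.9]), 1399.5), (array([ 97.2, 149.5]), 101.5), (array([141.3, 142.8]), 179.5), (array([468.1, 155.9]), 789.5), (array([378.6, 100.5]), 204.5), (array([380.6,  76.9]), 121.5), (array([-401.1, -150.9]), 32026.0)]
w2 valve 547.0 [320.5 263. ] [16. 41.] 90.0 ell [320.7 262.7] [21.2 48.4]
w2 axle 479.5 [400.5 236.2] [15.1 53.7] 12.3 ell [399.  244.2] [15.9 74. ]
line [  0.2594  -0.9658 401.1318 238.1318]
w2 ring 1451.5 [468.8 264.3] [42.4 43.1] 45.0 ell [468.6 264.2] [41.8 46.1]
w2
[... 209 characters left out ...]
rray([461.2, 259.8]), 985.0), (array([377.7, 254.4]), 544.0), (array([317.6, 260.6]), 1778.0), (array([508.8, 197.7]), 187.0), (array([182.7, 166.8]), 126.5), (array([243. , 166.1]), 148.5), (array([219.2, 148.3]), 85.5), (array([471.5, 112.9]), 142.5), (array([535. , 157.7]), 821.0), (array([476.6,  94.4]), 871.5), (array([638. , 136.9]), 8913.5), (array([612.1,  19.1]), 149.0), (array([555.1,  72.8]), 2550.5)]
valve [[0.4227 0.129  0.188  0.0001]]
  plane [[0.4229 0.1287 0.187 ]] [[0.4232 0.129  0.187 ]]
ring [[0.4414 0.2535 0.1855 0.0001]]
  plane [[0.4405 0.2534 0.188 ]] [[0.44   0.2523 0.188 ]]
nut [[0.4445 0.3071 0.1846 0.0003]]
  plane [[0.4434 0.3066 0.187 ]] [[0.4433 0.3054 0.187 ]]
```

Run:
```python
from h import *
m=np.load('pics/w1.npy',allow_pickle=True).item();m2=np.load('pics/w2.npy',allow_pickle=True).item()
p=np.array([(312,40),(306,150),(300,290),(299,240)])/2.66+[160,175]
P=onplane(m,p,.1885);print(P,np.linalg.norm(P[0]-P[2]),P[[0,2]].mean(0))
d=P[2]-P[0];print('angle',np.arctan2(d[1],d[0]))
print(onplane(m2,[(404.5,214)],.1885),tri(m,p[:1],m2,[(404.5,214)]))
```

```text
[[0.3896 0.2011 0.1885]
 [0.4289 0.1929 0.1885]
 [0.4833 0.1821 0.1885]
 [0.4631 0.185  0.1885]] 0.09555421860279353 [0.4365 0.1916 0.1885]
angle -0.1993961136190947
[[0.3885 0.2005 0.1885]] [[0.3897 0.2009 0.1864 0.0008]]
```

```bash
python3 -c "
from h import *
go((.4414,.1906,.23),1.372)"
```

```text
t 2.75 p [0.3715 0.1293 0.2932] yang 1.4475 open 0.0501 tilt [0.0002 0.0121] F [-0.2449 -0.4746  0.5686] j6 -2.42
shift tool [0.0639 0.0687 0.0619]
spin 0.0755
```

Call:
arm_command(plan=[[[0, 0, 0], 0.0755, 0.03], [[0.0, 0.038, 0.032], 0, 0.03], [[0.03, 0.036, 0.032], 0, 0.03], [[0.03, 0, 0], 0, 0.03], [[0, 0, 0], 0, 0.03]])

```text
time: 3.38
position: [0.4535, 0.1927, 0.2374]
orientation: [1.311, 1.551, 1.109]
wrist_force: [-0.2, -1.2, 0.1]
opening: 0.35
```

```bash
python3 -c "
from h import *
go((.4414,.1906,.183),1.372)
m,im=grab('wrist','w3')"
```

```text
t 3.375 p [0.4535 0.1927 0.2374] yang 1.3683 open 0.0299 tilt [0.0089 0.0178] F [-0.217  -1.219   0.0577] j6 -2.49
shift tool [ 0.0542 -0.0056 -0.0117]
spin -0.0037
```

View pics/w3.png

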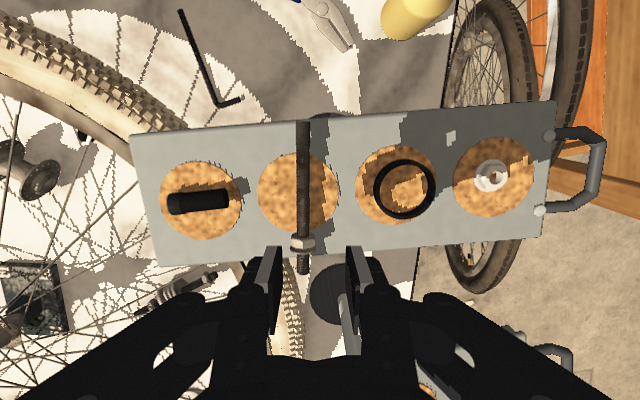

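Run:
```python
from h import *
m=np.load('pics/w3.npy',allow_pickle=True).item()
P=onplane(m,[(303,122),(302.5,273),(302,244),(303,190)],.1885);print(P,P[:2].mean(0),np.linalg.norm(P[0]-P[1]));d=P[1]-P[0];print(np.arctan2(d[1],d[0]))
print(onplane(m,[(404,188)],.188),onplane(m,[(491,176)],.187),onplane(m,[(197.5,201)],.187))
s=state();R=Rot.from_euler('xyz',s['orientation']).as_matrix();g=np.array(s['position'])-0*R[:,0];print('tcp px',proj(m,[g]),'line px at same', )
```

```text
[[0.3899 0.2009 0.1885]
 [0.4834 0.1806 0.1885]
 [0.4633 0.1846 0.1885]
 [0.4289 0.1926 0.1885]] [0.4366 0.1908 0.1885] 0.09569715244725345
-0.21458962249484553
[[0.4404 0.253  0.188 ]] [[0.4442 0.3066 0.187 ]] [[0.4228 0.1279 0.187 ]]
tcp px [[313.8056 265.7745]] line px at same
```

Call:
arm_command(plan=[[[0.0, -0.006, -0.0125], 0.008, 0.03], [[0.02, 0, 0], 0, 0.03], [[0.018, 0, 0], 0, 0.03], [[0.0, 0, 0], 0, 0.03]])

```text
time: 3.92
position: [0.4409, 0.1908, 0.2079]
orientation: [1.078, 1.536, 0.867]
wrist_force: [0.6, -0.6, 0.5]
opening: 0.352
```

```bash
python3 -c "
from h import *
go((.4405,.190,.1825),1.361)"
```

```text
t 3.925 p [0.4409 0.1908 0.2079] yang 1.36 open 0.0301 tilt [0.0227 0.0267] F [ 0.5839 -0.5532  0.5358] j6 -2.51
shift tool [ 0.0254 -0.0017 -0.0007]
spin -0.001
```

Call:
arm_command(plan=[[[0.013, -0.001, 0], 0, 0.03], [[0.01, 0, 0], 0, 0.03], [[0.0, 0, 0], 0, 0.03]])

```text
time: 4.3
position: [0.4417, 0.1908, 0.1865]
orientation: [1.047, 1.531, 0.836]
wrist_force: [0.1, -0.2, -0.1]
opening: 0.354
```

```bash
python3 -c "
from h import *
go((.4405,.190,.1825),1.361)"
```

```text
t 4.3 p [0.4417 0.1908 0.1865] yang 1.3602 open 0.0302 tilt [0.0269 0.0297] F [ 0.051  -0.1857 -0.1328] j6 -2.51
shift tool [ 0.004  -0.0012 -0.001 ]
spin -0.0008
```

Call:
arm_command(plan=[[[0.005, -0.001, -0.001], 0, 0.03], [[0, 0, 0], 0, 0.015], [[0, 0, 0], 0, 0.0], [[0, 0, 0], 0, 0.0], [[0, 0, 0], 0, 0.0]])

```text
time: 4.92
position: [0.4409, 0.1903, 0.1816]
orientation: [1.039, 1.53, 0.828]
wrist_force: [0.5, -0.1, -0.4]
opening: 0.179
```

```bash
python3 -c "
from h import *
go((.4405,.190,.24),1.361)"
```

```text
t 4.925 p [0.4409 0.1903 0.1816] yang 1.3602 open 0.0153 tilt [0.0274 0.0298] F [ 0.4988 -0.0914 -0.4224] j6 -2.51
shift tool [-0.0584  0.0017  0.0009]
spin -0.0008
```

Call:
arm_command(plan=[[[0, 0, 0], 0, 0.0], [[0, 0, 0], 0, 0.0], [[-0.02, 0, 0], 0, 0.0], [[-0.03, 0, 0], 0, 0], [[-0.02, 0, 0], 0, 0], [[0, 0, 0], 0, 0]])

```text
time: 5.68
position: [0.4387, 0.188, 0.253]
orientation: [1.047, 1.532, 0.836]
wrist_force: [-0.1, -0.6, -0.8]
opening: 0.183
```

```bash
python3 -c "
from h import *
go((.4405,.190,.24),1.361)
grab('wrist','w4')"
```

```text
t 5.675 p [0.4387 0.188  0.253 ] yang 1.36 open 0.0156 tilt [0.0263 0.0291] F [-0.1286 -0.5559 -0.7914] j6 -2.51
shift tool [0.0131 0.0019 0.0011]
spin -0.001
```

View pics/w4.png

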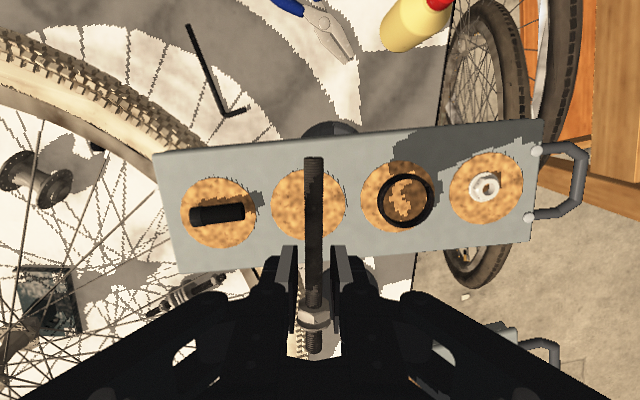

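Call:
arm_command(plan=[[[0, 0, 0.02], -0.12, 0], [[0, 0, 0.02], -0.12, 0], [[0, 0, 0.02], 0, 0], [[0, 0, 0], 0, 0]])

```text
time: 6.22
position: [0.497, 0.1819, 0.2478]
orientation: [0.942, 1.54, 0.979]
wrist_force: [-0.7, -0.4, -1.9]
opening: 0.182
```

```bash
python3 -c "
from h import *
go((.6256,.2335,.24),1.599)"
```

```text
t 6.225 p [0.497  0.1819 0.2478] yang 1.6082 open 0.0155 tilt [0.0171 0.0254] F [-0.7084 -0.3747 -1.8528] j6 -2.17
shift tool [0.0113 0.0466 0.1303]
spin 0.0092
```

Call:
arm_command(plan=[[[0, 0.016, 0.042], 0.009, 0], [[0, 0.016, 0.043], 0, 0], [[0, 0.015, 0.043], 0, 0], [[0, 0, 0], 0, 0]])

```text
time: 6.72
position: [0.6228, 0.234, 0.246]
orientation: [1.173, 1.547, 1.201]
wrist_force: [0.7, 0.0, -0.6]
opening: 0.183
```

```bash
python3 -c "
from h import *
go((.6256,.2335,.185),1.599)"
```

```text
t 6.725 p [0.6228 0.234  0.246 ] yang 1.599 open 0.0156 tilt [0.0087 0.0225] F [ 0.6942  0.0355 -0.6301] j6 -2.13
shift tool [ 0.061  -0.0019  0.0022]
spin -0.0
```

Call:
arm_command(plan=[[[0.012, -0.001, 0.002], 0, 0], [[0.014, 0, 0], 0, 0], [[0.012, 0, 0], 0, 0], [[0, 0, 0], 0, 0]])

```text
time: 7.22
position: [0.6221, 0.2334, 0.2049]
orientation: [1.266, 1.548, 1.295]
wrist_force: [0.3, -0.4, -0.6]
opening: 0.178
```

```bash
python3 -c "
from h import *
go((.6256,.2335,.1825),1.599)
grab('wrist','w5');grab('side','s5');m,im=grab('scene','c5')
cv2.imwrite('pics/c5c.png',cv2.resize(im[80:240,210:450,::-1],None,fx=3.3,fy=3.3))"
```

```text
t 7.225 p [0.6221 0.2334 0.2049] yang 1.5995 open 0.0152 tilt [0.0063 0.0221] F [ 0.2629 -0.3701 -0.6195] j6 -2.13
shift tool [ 0.0224 -0.0005  0.0033]
spin 0.0005
```

View pics/w5.png

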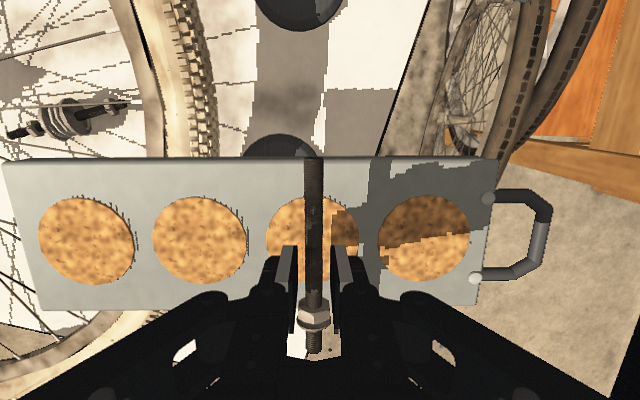

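View pics/c5c.png

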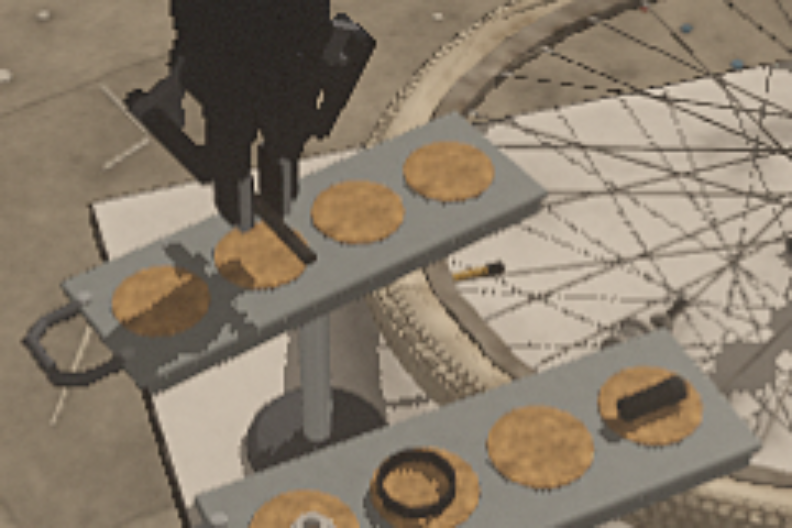

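Wrist view now shows all the empty-stand pads (first at ~(424,238), second ~(312,238), third (200,240), fourth (86,240)), axle held squarely over the second. Refine the pad positions from it.

Run:
```python
from h import *
m=np.load('pics/w5.npy',allow_pickle=True).item()
im=cv2.imread('pics/w5.png')[:,:,::-1].copy()
k=corkmask(im);k[:190]=0;k[290:]=0
for c in cv2.findContours(k,0,1)[0]:
    if cv2.contourArea(c)>800:
        e=cv2.fitEllipse(cv2.convexHull(c));print(np.round(e[0],1),np.round(e[1],1),onplane(m,[e[0]],.18))
# scene/side tri of pads from start
S=[(258.3,170.9),(288.9,157.),(317.9,143.8),(345.5,131.5)];D=[(258.3,193.6),(275.2,175.9),(290.6,159.8),(304.3,145.1)]
print(tri(camera_model('scene'),S,camera_model('side'),D))
# axle ends
s=state();z=s['position'][2]+.0069
P=onplane(m,[(312.5,158),(314,352),(314.5,315)],z);print(P,P[:2].mean(0));d=P[1]-P[0];print(np.arctan2(d[1],d[0]),np.linalg.norm(d))
```

```text
[ 85.6 241. ] [ 82.  100.9] [[0.6238 0.1095 0.18  ]]
[325.  239.6] [66.  81.4] [[0.6203 0.2407 0.18  ]]
[291.  241.1] [48.  89.2] [[0.6216 0.2219 0.18  ]]
[199.1 240. ] [85.1 96.2] [[0.622  0.1715 0.18  ]]
[423.4 237.9] [83.5 94.2] [[0.6183 0.2956 0.18  ]]
[[0.6182 0.2966 0.1817 0.0015]
 [0.6204 0.2345 0.181  0.0011]
 [0.6221 0.1728 0.1811 0.0007]
 [0.6246 0.1104 0.1804 0.0012]]
[[0.5702 0.2317 0.2138]
 [0.6663 0.2352 0.2138]
 [0.645  0.2348 0.2138]] [0.6182 0.2334 0.2138]
0.03589854556739594 0.09618802955478949
```

Call:
arm_command(plan=[[[0.01, 0, 0.0025], 0, 0], [[0.008, 0, 0], 0, 0], [[0.0, 0, 0], 0, 0]])

```text
time: 7.75
position: [0.6265, 0.2345, 0.1885]
orientation: [1.119, 1.544, 1.148]
wrist_force: [0.4, -0.7, -0.1]
opening: 0.179
```

```bash
python3 -c "
from h import *
go((.6246,.2337,.1825),1.599)"
```

```text
t 7.75 p [0.6265 0.2345 0.1885] yang 1.5995 open 0.0153 tilt [0.011  0.0244] F [ 0.3537 -0.6808 -0.1347] j6 -2.12
shift tool [ 0.0059 -0.0008 -0.002 ]
spin 0.0005
```

Call:
arm_command(plan=[[[0.005, -0.001, -0.002], 0, 0], [[0.0, 0, 0], 0, 0]])

```text
time: 8.0
position: [0.6245, 0.2334, 0.183]
orientation: [1.12, 1.544, 1.149]
wrist_force: [0.2, -0.4, -1.0]
opening: 0.183
```

```bash
python3 -c "
from h import *
go((.6246,.2337,.1815),1.599)"
```

```text
t 8.0 p [0.6245 0.2334 0.183 ] yang 1.5994 open 0.0156 tilt [0.0109 0.0242] F [ 0.2276 -0.3729 -0.974 ] j6 -2.12
shift tool [0.0015 0.0003 0.0001]
spin 0.0004
```

Call:
arm_command(plan=[[[0.0015, 0, 0], 0, 0], [[0.0, 0, 0], 0, 0.02], [[0, 0, 0], 0, 0.03], [[0, 0, 0], 0, 0.032], [[-0.01, 0, 0], 0, 0.032], [[-0.02, 0, 0], 0, 0.032], [[-0.02, 0, 0], 0, 0.032], [[0, 0, 0], 0, 0.05]])

```text
time: 9.0
position: [0.6248, 0.2322, 0.2362]
orientation: [1.012, 1.542, 1.04]
wrist_force: [0.2, -0.4, -0.2]
opening: 0.569
```

```bash
python3 -c "
from h import *
go((.42,.13,.25),3.0)
grab('wrist','w6')"
```

```text
t 9.0 p [0.6248 0.2322 0.2362] yang 1.5995 open 0.0486 tilt [0.0148 0.0252] F [ 0.1607 -0.4084 -0.2386] j6 -2.12
shift tool [-0.0194 -0.0959 -0.2074]
spin -1.4005
```

View pics/w6.png

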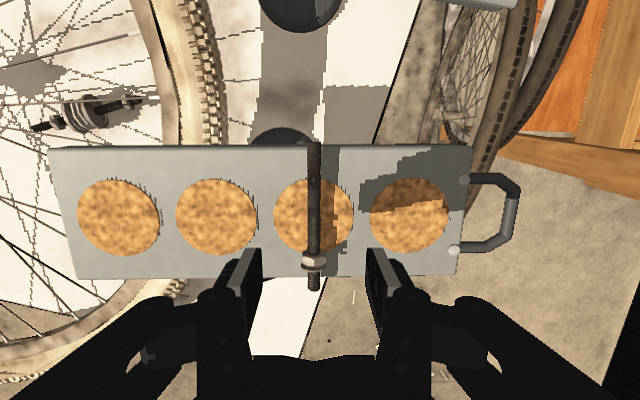

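Run:
```python
from h import *
m=np.load('pics/w3.npy',allow_pickle=True).item()
im=cv2.imread('pics/w3.png');mm=np.zeros(im.shape[:2],np.uint8);mm[180:225,155:240]=(im.max(2)<55)[180:225,155:240]
c=max(cv2.findContours(mm,0,1)[0],key=cv2.contourArea);b=cv2.boxPoints(cv2.minAreaRect(c));P=onplane(m,b,.188);print(b,P,P.mean(0))
for i in(0,1):
    d=P[i+1]-P[i];print(np.linalg.norm(d),np.arctan2(d[1],d[0]))
```

```text
[[165.9973 193.8143]
 [226.5167 185.3698]
 [229.4706 206.539 ]
 [168.9512 214.9836]] [[0.4143 0.1111 0.188 ]
 [0.4168 0.1482 0.188 ]
 [0.43   0.1463 0.188 ]
 [0.4275 0.1085 0.188 ]] [0.4222 0.1285 0.188 ]
0.037178302586050295 1.5047770692808355
0.013323057306182124 -0.14146752495226492
```

Call:
arm_command(plan=[[[0, 0, -0.05], -0.18, 0.05], [[0, 0, -0.05], -0.18, 0.05], [[0, 0, -0.05], -0.18, 0.05], [[0, 0, -0.05], -0.18, 0.05], [[0, 0, 0], -0.18, 0.04], [[0, 0, 0], -0.18, 0.04], [[0, 0, 0], -0.18, 0.04], [[0, 0, 0], -0.18, 0.04]])

```text
time: 10.05
position: [0.4271, 0.1693, 0.2214]
orientation: [0.076, 1.552, 1.592]
wrist_force: [-0.1, -0.0, -0.6]
opening: 0.468
```

```bash
python3 -c "
from h import *
go((.4225,.1285,.22),3.06)"
```

```text
t 10.05 p [0.4271 0.1693 0.2214] yang 3.0861 open 0.04 tilt [-0.0004  0.0189] F [-0.1332 -0.0438 -0.6402] j6 -0.76
shift tool [ 0.0007  0.0023 -0.041 ]
spin 0.0261
```

Call:
arm_command(plan=[[[0, 0.001, -0.02], 0.026, 0.04], [[0, 0.001, -0.02], 0, 0.04], [[0, 0, 0], 0, 0.04]])

```text
time: 10.42
position: [0.4208, 0.1262, 0.2191]
orientation: [0.251, 1.553, 1.735]
wrist_force: [0.7, 0.4, 0.4]
opening: 0.471
```

```bash
python3 -c "
from h import *
go((.4225,.1285,.183),3.06)
grab('wrist','w7')"
```

```text
t 10.425 p [0.4208 0.1262 0.2191] yang 3.0546 open 0.0402 tilt [-0.0029  0.0176] F [0.6911 0.4301 0.4446] j6 -0.72
shift tool [ 0.0361 -0.0016  0.0018]
spin -0.0054
```

View pics/w7.png

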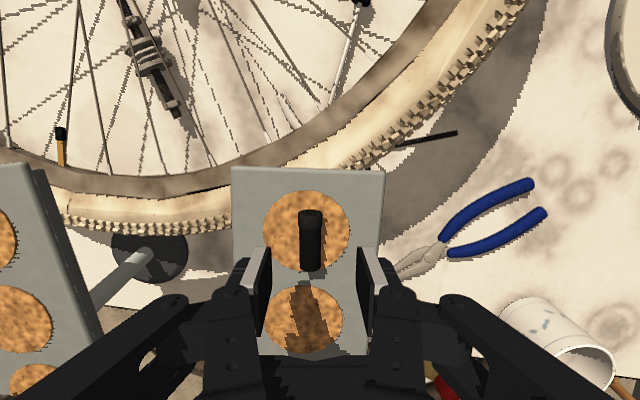

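Call:
arm_command(plan=[[[0.014, -0.001, 0.002], 0, 0.04], [[0.012, 0, 0], 0, 0.035], [[0.0, 0, 0], 0, 0.035]])

```text
time: 10.85
position: [0.4218, 0.1294, 0.1905]
orientation: [0.32, 1.553, 1.803]
wrist_force: [-0.3, -0.7, 0.2]
opening: 0.411
```

```bash
python3 -c "
from h import *
go((.4225,.1285,.183),3.06)"
```

```text
t 10.85 p [0.4218 0.1294 0.1905] yang 3.0537 open 0.0351 tilt [-0.0042  0.0176] F [-0.2955 -0.6868  0.2017] j6 -0.72
shift tool [ 0.0075 -0.0008 -0.001 ]
spin -0.0063
```

Call:
arm_command(plan=[[[0.007, -0.001, -0.001], 0, 0.03], [[0, 0, 0], 0, 0.0], [[0, 0, 0], 0, 0], [[0, 0, 0], 0, 0], [[0, 0, 0], 0, 0]])

```text
time: 11.48
position: [0.4232, 0.1289, 0.1833]
orientation: [0.276, 1.553, 1.759]
wrist_force: [-0.0, 0.7, -0.0]
opening: 0.135
```

```bash
python3 -c "
from h import *
go((.4225,.1285,.183),3.06)"
```

```text
t 11.475 p [0.4232 0.1289 0.1833] yang 3.0543 open 0.0115 tilt [-0.0034  0.0177] F [-0.0293  0.6822 -0.0345] j6 -0.72
shift tool [ 0.0003  0.0006 -0.0004]
spin -0.0057
```

Call:
arm_command(plan=[[[-0.015, 0, 0], 0, 0], [[-0.025, 0, 0], 0, 0], [[-0.02, 0, 0], -0.1, 0], [[0, 0, 0], 0, 0]])

```text
time: 11.98
position: [0.4232, 0.1277, 0.245]
orientation: [0.186, 1.553, 1.771]
wrist_force: [0.2, -0.2, -0.6]
opening: 0.137
```

```bash
python3 -c "
from h import *
go((.6185,.2955,.25),3.16)
grab('wrist','w8')"
```

```text
t 11.975 p [0.4232 0.1277 0.245 ] yang -3.127 open 0.0117 tilt [-0.0036  0.0179] F [ 0.189  -0.1881 -0.6188] j6 -0.62
shift tool [-0.0027 -0.1977  0.165 ]
spin -6.287
```

View pics/w8.png

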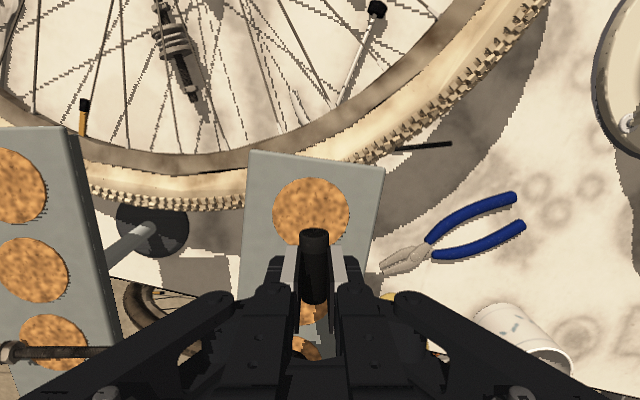

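Call:
arm_command(plan=[[[0, -0.0395, 0.033], 0, 0], [[0, -0.0395, 0.033], 0, 0], [[0, -0.0395, 0.033], 0, 0], [[0, -0.0395, 0.033], 0, 0], [[0, -0.037, 0.032], 0, 0], [[0, 0, 0], 0, 0]])

```text
time: 12.78
position: [0.6188, 0.2976, 0.2351]
orientation: [0.957, 1.55, 2.531]
wrist_force: [0.1, 0.1, -0.9]
opening: 0.136
```

```bash
python3 -c "
from h import *
go((.6185,.2955,.185),3.16)"
```

```text
t 12.775 p [0.6188 0.2976 0.2351] yang -3.1384 open 0.0116 tilt [-0.0169  0.0118] F [ 0.087   0.1488 -0.9416] j6 -0.66
shift tool [ 0.0501 -0.0005 -0.0027]
spin -6.2984
```

Call:
arm_command(plan=[[[0.016, 0, -0.002], 0, 0], [[0.018, 0, -0.001], 0, 0], [[0.008, 0, 0], 0, 0], [[0, 0, 0], 0, 0]])

```text
time: 13.28
position: [0.6167, 0.2941, 0.1886]
orientation: [1.171, 1.548, 2.74]
wrist_force: [-0.1, 0.0, 0.4]
opening: 0.139
```

```bash
python3 -c "
from h import *
go((.6185,.2955,.1835),3.16)
grab('wrist','w9')
m,im=grab('scene','c9')
cv2.imwrite('pics/c9c.png',cv2.resize(im[80:240,210:450,::-1],None,fx=3.3,fy=3.3))"
```

```text
t 13.275 p [0.6167 0.2941 0.1886] yang 3.1404 open 0.0119 tilt [-0.0211  0.009 ] F [-0.1492  0.0425  0.3635] j6 -0.66
shift tool [ 0.005  -0.0019  0.0013]
spin -0.0196
```

View pics/w9.png

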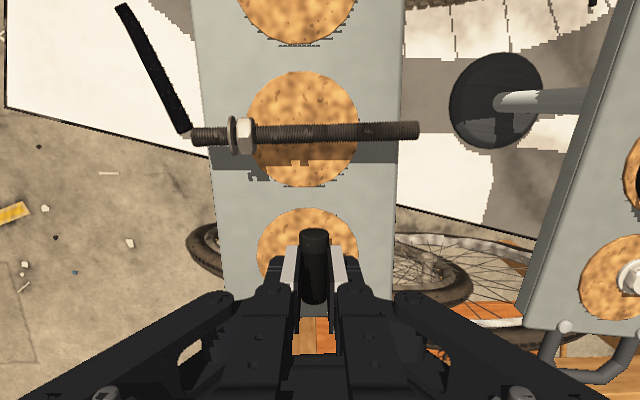

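View pics/c9c.png

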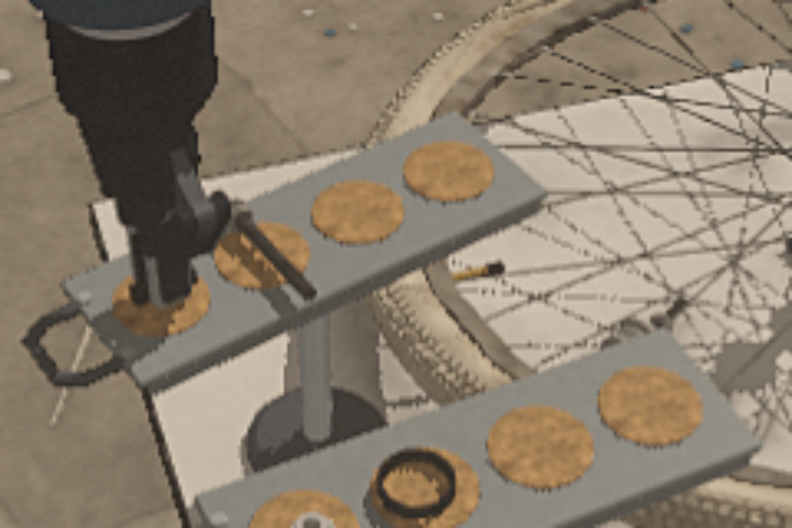

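Call:
arm_command(plan=[[[0.0035, -0.002, 0.001], 0, 0], [[0.001, 0, 0], 0, 0], [[0, 0, 0], 0, 0.02], [[0, 0, 0], 0, 0.03], [[0, 0, 0], 0, 0.03], [[-0.012, 0, 0], 0, 0.03], [[-0.02, 0, 0], 0, 0.035], [[-0.03, 0, 0], 0, 0.05]])

```text
time: 14.38
position: [0.6203, 0.2946, 0.25]
orientation: [1.123, 1.549, 2.692]
wrist_force: [0.7, 0.2, 0.7]
opening: 0.578
```

```bash
python3 -c "
from h import *
go((.4405,.253,.24),3.01)
m,im=grab('wrist','w10')"
```

```text
t 14.375 p [0.6203 0.2946 0.25  ] yang 3.1405 open 0.0494 tilt [-0.0195  0.0094] F [0.7026 0.2182 0.6913] j6 -0.66
shift tool [ 0.0131  0.1795 -0.0419]
spin 0.1305
```

View pics/w10.png

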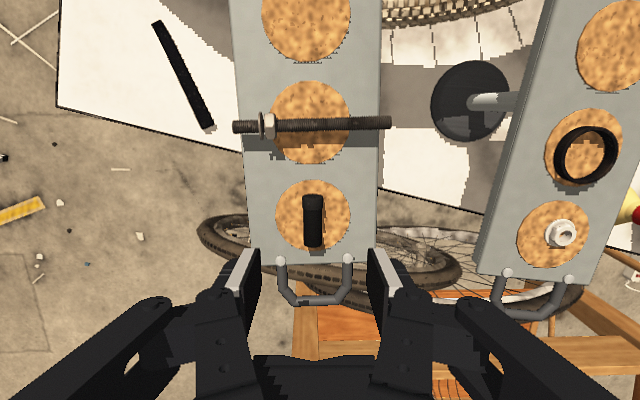

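Call:
arm_command(plan=[[[0, 0.045, -0.0105], 0.13, 0.058], [[0, 0.045, -0.015], 0, 0.058], [[0, 0.045, -0.017], 0, 0.058], [[0, 0.038, -0.016], 0, 0.058], [[0, 0, 0], 0, 0.058]])

```text
time: 15.05
position: [0.4406, 0.2531, 0.261]
orientation: [0.412, 1.553, 1.846]
wrist_force: [0.2, 0.5, 0.7]
opening: 0.676
```

```bash
python3 -c "
from h import *
m=np.load('pics/w10.npy',allow_pickle=True).item()
print(onplane(m,[(313,221)],.187),onplane(m,[(313,216),(313,121.5),(306,18)],.18), 'ring',onplane(m,[(585,155)],.188),onplane(m,[(561,234)],.187))
go((.441,.2533,.22),3.01)
m,im=grab('wrist','w11')"
```

```text
[[0.6189 0.2966 0.187 ]] [[0.6187 0.2955 0.18  ]
 [0.6187 0.2325 0.18  ]
 [0.6227 0.1739 0.18  ]] ring [[0.4443 0.2528 0.188 ]] [[0.4473 0.3076 0.187 ]]
t 15.05 p [0.4406 0.2531 0.261 ] yang 3.0056 open 0.0577 tilt [-0.0048  0.0169] F [0.1667 0.5322 0.6605] j6 -0.95
shift tool [ 0.041  -0.0007 -0.0005]
spin -0.0044
```

View pics/w11.png

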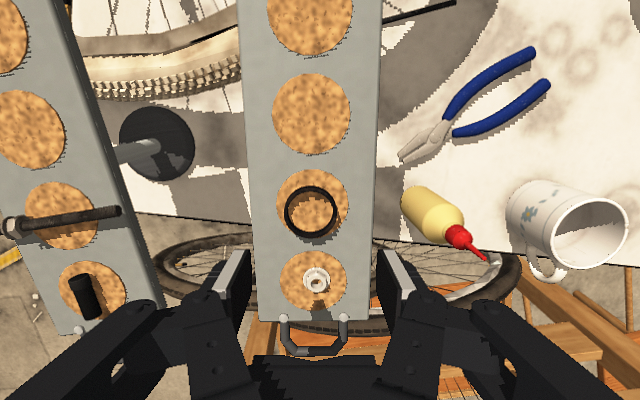

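```bash
python3 -c "
from h import *
m=np.load('pics/w11.npy',allow_pickle=True).item()
print('ring',onplane(m,[(310.5,212)],.188),'nut',onplane(m,[(316,280)],.187))
s=state();print(proj(m,[s['position']]))"
```

```text
ring [[0.4415 0.2525 0.188 ]] nut [[0.4449 0.3064 0.187 ]]
[[310.127  262.3944]]
```

Call:
arm_command(plan=[[[0.018, 0, 0], 0, 0.056], [[0.018, 0, 0], 0, 0.056], [[0.012, 0, 0], 0, 0.056], [[0, 0, 0], 0, 0.056]])

```text
time: 15.6
position: [0.4449, 0.2559, 0.2133]
orientation: [0.186, 1.552, 1.62]
wrist_force: [-0.6, 0.2, 0.5]
opening: 0.656
```

```bash
python3 -c "
from h import *
go((.4415,.2530,.182),3.01)"
```

```text
t 15.6 p [0.4449 0.2559 0.2133] yang 3.0042 open 0.056 tilt [-0.0009  0.0187] F [-0.6161  0.1862  0.4841] j6 -0.95
shift tool [ 0.0313  0.0029 -0.0039]
spin -0.0058
```

Call:
arm_command(plan=[[[0.01, 0.003, -0.003], 0, 0.056], [[0.012, 0, -0.001], 0, 0.056], [[0, 0, 0], 0, 0.056]])

```text
time: 15.98
position: [0.4419, 0.2529, 0.1906]
orientation: [0.135, 1.551, 1.568]
wrist_force: [-0.0, 0.1, 0.4]
opening: 0.657
```

```bash
python3 -c "
from h import *
go((.4415,.2528,.1815),3.01)"
```

```text
t 15.975 p [0.4419 0.2529 0.1906] yang 3.0039 open 0.0561 tilt [0.0001 0.0194] F [-0.0246  0.0992  0.4466] j6 -0.95
shift tool [ 0.0091  0.0004 -0.0003]
spin -0.0061
```

Call:
arm_command(plan=[[[0.009, 0, 0], 0, 0.05], [[0, 0, 0], 0, 0.045], [[0, 0, 0], 0, 0.03], [[0, 0, 0], 0, 0.025], [[0, 0, 0], 0, 0.025]])

```text
time: 16.6
position: [0.4426, 0.2535, 0.1824]
orientation: [0.027, 1.55, 1.461]
wrist_force: [-1.0, 0.2, -0.8]
opening: 0.389
```

```bash
python3 -c "
from h import *
go((.4415,.2528,.1815),3.01)"
```

```text
t 16.6 p [0.4426 0.2535 0.1824] yang 3.0043 open 0.0332 tilt [0.0023 0.0206] F [-1.0491  0.2077 -0.7563] j6 -0.95
shift tool [ 0.0009  0.001  -0.0008]
spin -0.0057
```

Call:
arm_command(plan=[[[-0.01, 0, 0], 0, 0.02], [[-0.02, 0, 0], 0, 0.02], [[-0.025, 0, 0], 0, 0.02], [[0, 0, 0], -0.1, 0.02], [[0, 0, 0], 0, 0.02]])

```text
time: 17.23
position: [0.4428, 0.2523, 0.2417]
orientation: [-0.137, 1.549, 1.398]
wrist_force: [-0.1, 0.1, -0.4]
opening: 0.393
```

```bash
python3 -c "
from h import *
go((.622,.1717,.24),3.12)
m,im=grab('wrist','w12')"
```

```text
t 17.225 p [0.4428 0.2523 0.2417] yang 3.1058 open 0.0335 tilt [0.0037 0.0212] F [-0.0531  0.1014 -0.3602] j6 -0.85
shift tool [ 0.0006 -0.182  -0.0741]
spin -0.0142
```

View pics/w12.png

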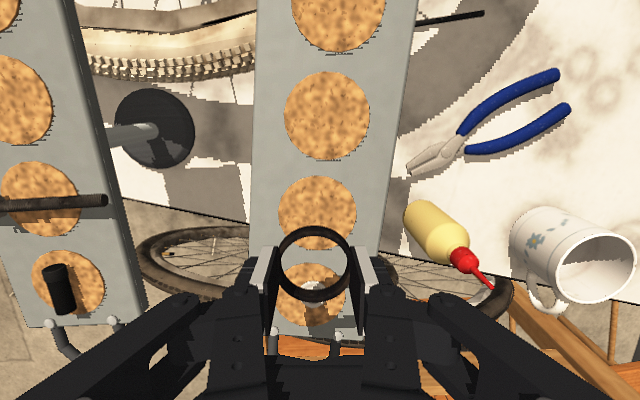

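Call:
arm_command(plan=[[[-0.003, -0.045, -0.0185], 0, 0.02], [[-0.003, -0.045, -0.0185], 0, 0.02], [[0, -0.045, -0.0185], 0, 0.02], [[0, -0.045, -0.018], 0, 0.02], [[0, 0, 0], 0, 0.02]])

```text
time: 17.9
position: [0.6247, 0.1696, 0.2459]
orientation: [-0.071, 1.55, 1.456]
wrist_force: [-0.1, 0.7, -1.7]
opening: 0.395
```

```bash
python3 -c "
from h import *
go((.622,.1717,.1825),3.12)"
```

```text
t 17.9 p [0.6247 0.1696 0.2459] yang 3.0977 open 0.0337 tilt [0.0024 0.0206] F [-0.1215  0.7341 -1.7197] j6 -0.54
shift tool [0.0635 0.0029 0.0007]
spin -0.0223
```

Call:
arm_command(plan=[[[0.018, 0.002, 0.001], -0.02, 0.02], [[0.018, 0.001, 0], 0, 0.02], [[0.016, 0, 0], 0, 0.02], [[0, 0, 0], 0, 0.02]])

```text
time: 18.4
position: [0.621, 0.1721, 0.1923]
orientation: [-0.03, 1.551, 1.511]
wrist_force: [1.2, -0.8, -0.3]
opening: 0.393
```

```bash
python3 -c "
from h import *
go((.622,.1717,.1825),3.12)
m,im=grab('wrist','w13')"
```

```text
t 18.4 p [0.621  0.1721 0.1923] yang 3.1119 open 0.0335 tilt [0.0012 0.02  ] F [ 1.1677 -0.7648 -0.2663] j6 -0.53
shift tool [ 0.0098 -0.001  -0.0006]
spin -0.0081
```

View pics/w13.png

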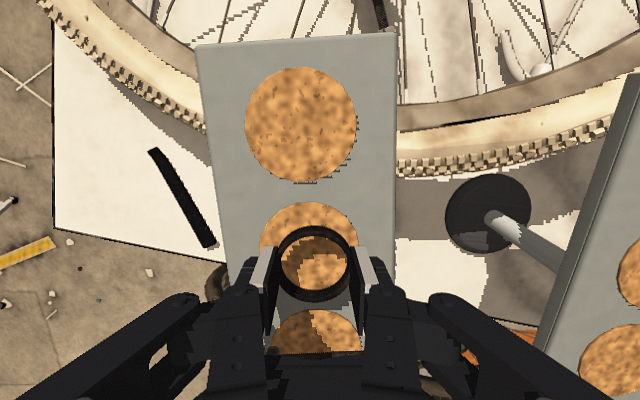

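Call:
arm_command(plan=[[[0.006, -0.001, 0], 0, 0.02], [[0.003, 0, 0], 0, 0.02], [[0, 0, 0], 0, 0.045], [[0, 0, 0], 0, 0.05], [[0, 0, 0], 0, 0.052]])

```text
time: 19.08
position: [0.6236, 0.1729, 0.1869]
orientation: [-0.302, 1.548, 1.239]
wrist_force: [-0.4, -0.1, -0.3]
opening: 0.607
```

```bash
python3 -c "
from h import *
go((.622,.1717,.1825),3.12)"
```

```text
t 19.075 p [0.6236 0.1729 0.1869] yang 3.1117 open 0.0518 tilt [0.0075 0.0219] F [-0.4422 -0.1346 -0.282 ] j6 -0.53
shift tool [ 0.0043  0.0016 -0.0013]
spin -0.0083
```

Call:
arm_command(plan=[[[-0.012, 0, 0], 0, 0.056], [[-0.02, 0, 0], 0, 0.056], [[-0.03, 0, 0], 0, 0.05], [[0, 0, 0], 0, 0.05]])

```text
time: 19.58
position: [0.6237, 0.1711, 0.2541]
orientation: [-0.42, 1.546, 1.12]
wrist_force: [-0.5, 0.0, -0.2]
opening: 0.583
```

```bash
python3 -c "
from h import *
go((.445,.3075,.24),3.01)
m,im=grab('wrist','w14')"
```

```text
t 19.575 p [0.6237 0.1711 0.2541] yang 3.1115 open 0.0498 tilt [0.0107 0.022 ] F [-0.4554  0.0112 -0.1574] j6 -0.53
shift tool [0.0152 0.1828 0.1306]
spin 0.1015
```

View pics/w14.png

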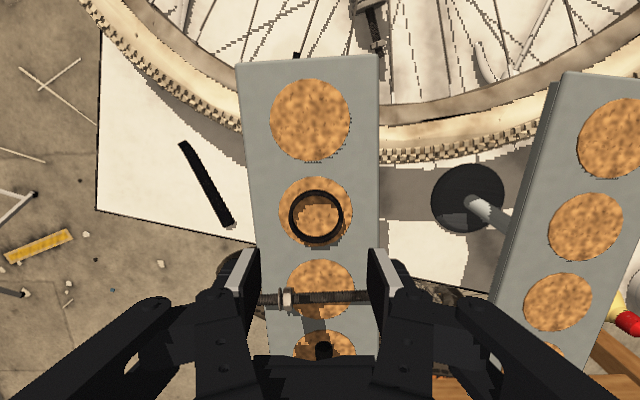

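Call:
arm_command(plan=[[[0, 0.04, 0.031], 0.1, 0.04], [[0, 0.042, 0.024], 0, 0.04], [[0, 0.042, 0.024], 0, 0.04], [[0, 0.042, 0.024], 0, 0.04], [[0, 0, 0], 0, 0.04]])

```text
time: 20.25
position: [0.463, 0.2938, 0.2501]
orientation: [0.048, 1.552, 1.483]
wrist_force: [-0.1, 0.5, -0.2]
opening: 0.465
```

```bash
python3 -c "
from h import *
go((.445,.3075,.22),3.01)
m,im=grab('wrist','w15')"
```

```text
t 20.25 p [0.463  0.2938 0.2501] yang 3.0062 open 0.0397 tilt [0.0017 0.0189] F [-0.0921  0.4843 -0.2269] j6 -0.98
shift tool [0.0303 0.0196 0.0106]
spin -0.0038
```

View pics/w15.png

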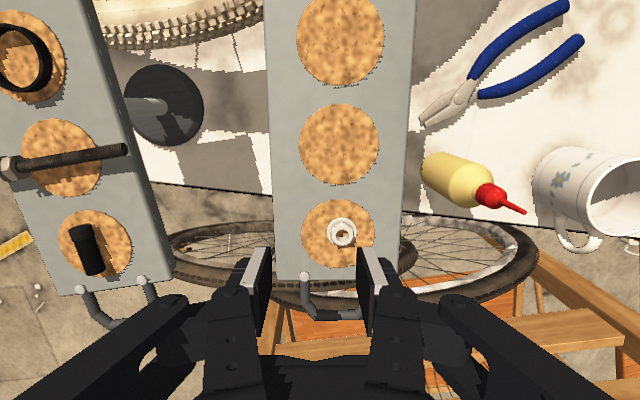

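```bash
python3 -c "
from h import *
m=np.load('pics/w15.npy',allow_pickle=True).item()
P=onplane(m,[(342,233)],.187)[0];print('nut',P)
a=np.load('pics/w3.npy',allow_pickle=True).item();b=np.load('pics/w11.npy',allow_pickle=True).item()
print(tri(m,[(342,233)],b,[(316,280)]),tri(m,[(342,233)],a,[(491,176)]))
go((P[0],P[1],.22),3.01)"
```

```text
nut [0.4448 0.3076 0.187 ]
[[0.4449 0.3095 0.182  0.0007]] [[0.4448 0.3081 0.1849 0.0008]]
t 20.3 p [0.464 0.293 0.25 ] yang 3.005 open 0.0401 tilt [0.0018 0.0184] F [-0.5501  0.1485  0.0994] j6 -0.98
shift tool [0.0302 0.021  0.0114]
spin -0.005
```

Call:
arm_command(plan=[[[0, 0.019, 0.012], 0, 0.04], [[0.02, 0, 0], 0, 0.04], [[0.02, 0, 0], 0, 0.04], [[0.0, 0, 0], 0, 0.04]])

```text
time: 20.8
position: [0.4486, 0.3061, 0.2079]
orientation: [0.104, 1.555, 1.534]
wrist_force: [-0.2, -0.6, 0.7]
opening: 0.467
```

```bash
python3 -c "
from h import *
go((.4448,.308,.1815),3.01)"
```

```text
t 20.8 p [0.4486 0.3061 0.2079] yang 3.0014 open 0.0399 tilt [0.0006 0.0159] F [-0.2052 -0.6131  0.6556] j6 -1.02
shift tool [0.0265 0.004  0.0009]
spin -0.0086
```

Call:
arm_command(plan=[[[0.013, 0.004, 0.001], 0, 0.04], [[0.01, 0, 0], 0, 0.036], [[0.0, 0, 0], 0, 0.036]])

```text
time: 21.18
position: [0.4458, 0.3076, 0.1844]
orientation: [0.04, 1.554, 1.469]
wrist_force: [0.5, -0.2, 0.8]
opening: 0.421
```

```bash
python3 -c "
from h import *
go((.4448,.308,.1815),3.01)"
```

```text
t 21.175 p [0.4458 0.3076 0.1844] yang 2.9998 open 0.036 tilt [0.0017 0.0163] F [ 0.4595 -0.2194  0.8238] j6 -1.03
shift tool [0.0029 0.0011 0.0002]
spin -0.0102
```

Call:
arm_command(plan=[[[0.003, 0.001, 0], 0, 0.036], [[0, 0, 0], 0, 0.02], [[0, 0, 0], 0, 0.0], [[0, 0, 0], 0, 0.0], [[0, 0, 0], 0, 0.0]])

```text
time: 21.8
position: [0.4453, 0.3083, 0.1826]
orientation: [-0.054, 1.553, 1.376]
wrist_force: [0.3, 0.4, -0.9]
opening: 0.152
```

```bash
python3 -c "
from h import *
go((.4448,.308,.1815),3.01)"
```

```text
t 21.8 p [0.4453 0.3083 0.1826] yang 3.0 open 0.013 tilt [0.0035 0.0179] F [ 0.2859  0.3556 -0.8914] j6 -1.03
shift tool [ 0.001   0.0005 -0.0004]
spin -0.01
```

Call:
arm_command(plan=[[[0, 0, 0], 0, 0.0], [[-0.012, 0, 0], 0, 0.0], [[-0.02, 0, 0], 0, 0.0], [[-0.025, 0, 0], 0, 0], [[0, 0, 0], -0.1, 0.0], [[0, 0, 0], 0, 0.0]])

```text
time: 22.55
position: [0.4458, 0.3073, 0.2449]
orientation: [-0.266, 1.551, 1.265]
wrist_force: [-0.3, 0.6, -0.1]
opening: 0.151
```

```bash
python3 -c "
from h import *
go((.624,.1097,.24),3.12)
m,im=grab('wrist','w16')
cv2.imwrite('pics/w16c.png',cv2.resize(im[180:380,210:420,::-1],None,fx=3,fy=3))"
```

```text
t 22.55 p [0.4458 0.3073 0.2449] yang 3.1016 open 0.0129 tilt [0.006  0.0191] F [-0.2854  0.6248 -0.0805] j6 -0.93
shift tool [ 0.0022 -0.186  -0.1904]
spin -0.0184
```

View pics/w16c.png

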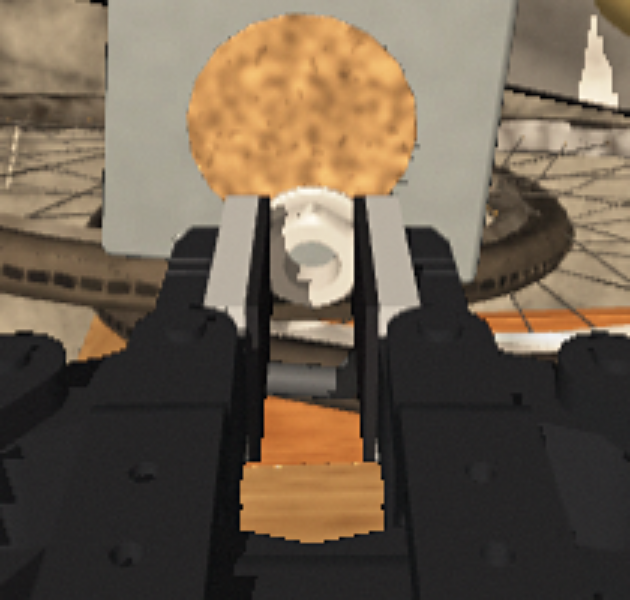

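Call:
arm_command(plan=[[[-0.003, -0.037, -0.038], -0.018, 0], [[-0.003, -0.037, -0.038], 0, 0], [[0, -0.037, -0.038], 0, 0], [[0, -0.037, -0.038], 0, 0], [[0, -0.036, -0.037], 0, 0], [[0, 0, 0], 0, 0]])

```text
time: 23.35
position: [0.6294, 0.1077, 0.2481]
orientation: [-0.245, 1.552, 1.295]
wrist_force: [0.8, -0.2, -0.8]
opening: 0.153
```

```bash
python3 -c "
from h import *
go((.624,.1097,.1825),3.12)"
```

```text
t 23.35 p [0.6294 0.1077 0.2481] yang 3.1107 open 0.0131 tilt [0.0052 0.0184] F [ 0.7801 -0.2342 -0.8217] j6 -0.44
shift tool [0.0656 0.0057 0.0006]
spin -0.0093
```

Call:
arm_command(plan=[[[0.018, 0.003, 0], 0, 0], [[0.02, 0.002, 0], 0, 0], [[0.018, 0, 0], 0, 0], [[0, 0, 0], 0, 0]])

```text
time: 23.85
position: [0.6239, 0.1095, 0.1907]
orientation: [-0.209, 1.552, 1.325]
wrist_force: [0.6, 0.1, -0.1]
opening: 0.15
```

```bash
python3 -c "
from h import *
go((.624,.1097,.1825),3.12)
m,im=grab('wrist','w17')
"
```

```text
t 23.85 p [0.6239 0.1095 0.1907] yang 3.1043 open 0.0128 tilt [0.0046 0.0183] F [ 0.5608  0.1299 -0.0899] j6 -0.45
shift tool [ 0.0082 -0.0001  0.    ]
spin -0.0157
```

View pics/w17.png

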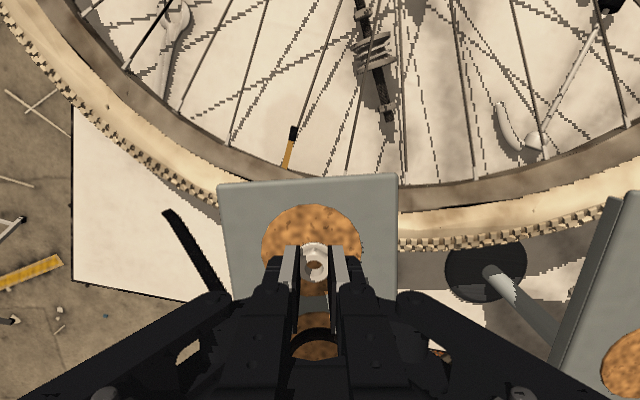

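Call:
arm_command(plan=[[[0.006, 0, 0], 0, 0], [[0.0, 0, 0], 0, 0]])

```text
time: 24.15
position: [0.6252, 0.1103, 0.1875]
orientation: [-0.424, 1.549, 1.109]
wrist_force: [0.7, 0.1, 0.6]
opening: 0.155
```

```bash
python3 -c "
from h import *
go((.624,.1097,.1822),3.12)
"
```

```text
t 24.15 p [0.6252 0.1103 0.1875] yang 3.1046 open 0.0132 tilt [0.0096 0.0193] F [0.6798 0.0955 0.6149] j6 -0.45
shift tool [ 0.0053  0.0012 -0.0007]
spin -0.0154
```

Call:
arm_command(plan=[[[0.005, 0.001, 0], 0, 0], [[0.0, 0, 0], 0, 0]])

```text
time: 24.4
position: [0.6246, 0.1105, 0.1831]
orientation: [-0.48, 1.548, 1.054]
wrist_force: [-0.3, -0.3, 0.1]
opening: 0.153
```

```bash
python3 -c "
from h import *
go((.624,.1097,.1822),3.12)
"
```

```text
t 24.4 p [0.6246 0.1105 0.1831] yang 3.1043 open 0.013 tilt [0.0112 0.0197] F [-0.2787 -0.2939  0.0895] j6 -0.45
shift tool [ 0.0009  0.0006 -0.0009]
spin -0.0157
```

Call:
arm_command(plan=[[[0.0005, 0, 0], 0, 0.02], [[0, 0, 0], 0, 0.03], [[0, 0, 0], 0, 0.035], [[-0.012, 0, 0], 0, 0.036], [[-0.02, 0, 0], 0, 0.04], [[-0.03, 0, -0.01], 0, 0.05], [[-0.03, 0, -0.01], 0, 0.05], [[0, 0, 0], 0, 0.05]])

```text
time: 25.4
position: [0.6233, 0.0877, 0.2814]
orientation: [-0.63, 1.546, 0.904]
wrist_force: [-0.1, 0.3, -0.4]
opening: 0.579
```

```bash
python3 -c "
from h import *
go((.62,.28,.3))
m,im=grab('wrist','w18')
"
```

```text
t 25.4 p [0.6233 0.0877 0.2814] yang 3.1044 open 0.0495 tilt [0.0152 0.0193] F [-0.1461  0.2591 -0.4102] j6 -0.42
shift tool [-0.0149  0.0102  0.1924]
```

View pics/w18.png

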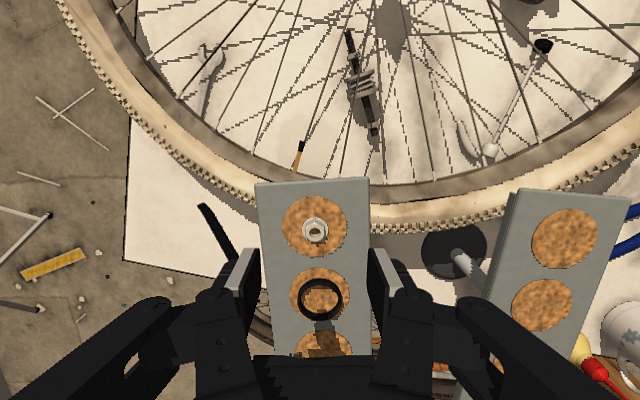

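Call:
arm_command(plan=[[[-0.01, 0.05, -0.02], 0, 0.05], [[0, 0.05, -0.02], 0, 0.05], [[0, 0.05, -0.02], 0, 0.05], [[0, 0.05, -0.02], 0, 0.05], [[0, 0, 0], 0, 0.05]])

```text
time: 26.08
position: [0.4123, 0.014, 0.2805]
orientation: [-0.082, 1.554, 1.453]
wrist_force: [0.9, 0.2, 0.8]
opening: 0.589
```

Run:
```python
from h import *
go()
a,A=grab('scene','cf');b,B=grab('side','sf')
cv2.imwrite('pics/cfc.png',cv2.resize(A[100:230,210:400,::-1],None,fx=4,fy=4,interpolation=2))
cv2.imwrite('pics/sfc.png',cv2.resize(B[125:250,220:350,::-1],None,fx=4.5,fy=4.5,interpolation=2))
```

```text
t 26.075 p [0.4123 0.014  0.2805] yang 3.1058 open 0.0503 tilt [0.002 0.017] F [0.864  0.2013 0.8067] j6 -0.44
```

View pics/cfc.png

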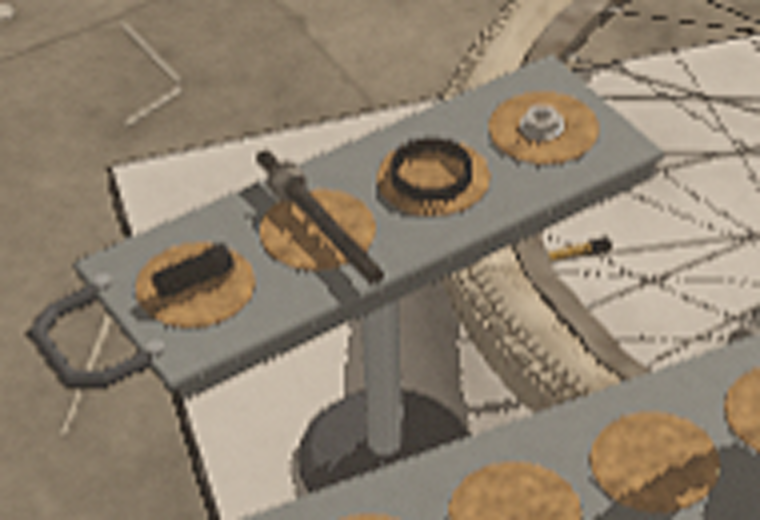

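View pics/sfc.png

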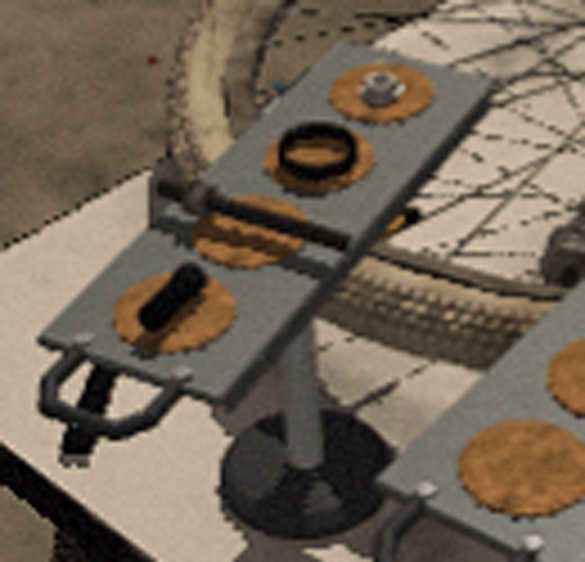

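Run:
```python
from h import *
a=camera_model('scene');b=camera_model('side')
S=np.array([(193,269),(431,169),(541,121),(267,158),(378,277)])/4+[210,100]
D=np.array([(173,297),(318,150),(381,88),(160,186),(345,246)])/4.5+[220,125]
T=tri(a,S,b,D);print(T);print('axle',T[3:].mean(0))
pads=np.array([[.6185,.2955],[.622,.1717],[.624,.1097]])
for z,i in((.187,0),(.187,1),(.186,2)):
    print((onplane(a,S[i:i+1],z)[0,:2]-pads[i])*1e3,(onplane(b,D[i:i+1],z)[0,:2]-pads[i])*1e3)
m=np.load('pics/w18.npy',allow_pickle=True).item()
print(onplane(m,[(315.5,231),(315,226)],.186)[0],onplane(m,[(315,226)],.18))
```

```text
[[0.6183 0.2956 0.1884 0.0006]
 [0.6212 0.1736 0.1857 0.0005]
 [0.6232 0.1119 0.184  0.0005]
 [0.6678 0.2325 0.1869 0.0021]
 [0.5741 0.23   0.1857 0.0002]]
axle [0.621  0.2313 0.1863 0.0011]
[ 1.5677 -0.5659] [ 0.5813 -0.9876]
[-2.3775  2.8468] [-1.4941  3.211 ]
[-2.454   3.4496] [-2.7304  5.2156]
[0.6234 0.1108 0.186 ] [[0.6238 0.1089 0.18  ]]
```

All four parts are within about 5 mm of their pad centres and the arm is clear of everything, so I am handing in.

```bash
python3 -c "
from rig import *
print(hand_in())"
```

```text
the job is handed in; nothing more can be done
None
```

I moved all four parts to the empty stand in reverse order and handed the job in at about 26 s of the 88 s allowed. Hand-in gives no verdict, so the result rests on my own checks below.

| Part | From pad | To pad |
|---|---|---|
| Track nut | 1 | 4 |
| Spacer ring | 2 | 3 |
| Loose axle | 3 | 2 |
| Valve adaptor | 4 | 1 |

- **Position:** the last scene and side pictures, triangulated, put the valve about 1 mm, the axle and ring about 2 mm and the nut about 2–3 mm from their pad centres. The limit is 13 mm.
- **Height and tilt:** the measured heights fit all four parts lying flat, within about 2 mm of nominal, and none looked tilted in the pictures.
- **Axle direction:** about 0.03 rad in world axes, so practically straight across the tray, which is itself turned about 0.03 rad. The limit is 0.35 rad.
- **Clear of the parts:** the gripper was open and away from everything at the end, and no part fell.

**Disagreements:**
- For the nut, single-picture readings at an assumed height put it up to about 6 mm off in the side view. The wrist camera said about 1–2 mm. All are inside the limit.
- The tool tilted by up to 0.04 rad during moves.
- The ring was let go up to 4 mm above its pad, but later pictures showed it flat and centred.

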